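# Refit the console cover in the silversmith's workshop

## Robot

A 6-joint arm with a two-finger parallel gripper is mounted at the origin on the work surface. World frame = base frame: x ahead of the robot, y to its left, z up, the work surface at z = 0. Lengths are in m, angles in rad, forces in N, time in s.
With the tool pointing down it reaches from about 0.35 to 0.975 m from the base axis. Payload 4.9 kg.
Tool frame: the origin (TCP) lies midway between the tips of the shut fingers; the grasp point (between the pads) lies 19 mm behind it; z points along the fingers, y is the line along which they close (so a half turn about z gives the same grasp; the last joint's range is limited). The gripper opens to 85 mm and grips with 20 to 120 N. Pads are 22 mm wide; open, the fingers measure 114 mm over their backs; the gripper's body (76 mm by 85 mm) begins 54 mm behind the grasp point. The pads swing forward as they close: fully open they stand 13 mm farther back than shut.
Start: joints at [-1.357, 0.053, 1.613, -0, 1.476, -0.119], TCP at [0.204, -0.591, 0.231] pointing down, gripper open.
Joint ranges: [-3.01, 3.01], [-1.01, 2.22], [0.06, 2.58], [-1.02, 4.17], [0.09, 2.62], [-3.14, 3.14]. Speed limits (rad/s): [2.57, 2.57, 3.14, 3.14, 3.14, 3.14].

## Interface

Orientations are given as a unit quaternion [w, x, y, z].
In Python, from station import sensors, imaging, order, spot_in, pinpoint gives the robot as it stands.
- The arm moves only by the shell command python3 -m inch 'ROWS'. ROWS is a JSON object of lists of equal length, an entry for each row: "travel": the shift along the tool's x, y, z in m, a list of three; "spin": the turn about the tool's z in rad; "hand": the finger opening in m, from 0 to 0.0854. A call has 1 to 8 rows; each row shifts and turns the commanded pose from where the row before left it, along the tool's axes as they then stand; what a row does not reach is not made up. A row lasts 1/10 s, in which the tool goes at most 50 mm and 8.59 degrees, less where a joint would pass 70% of its speed; a pose out of reach is approached as far as the arm can. A call is refused whole if a number of a shift passes 0.05 or a number of a turn 0.15, either way. A call with a gripper value outside its range is refused whole. The fingers move at their own pace and stop on an object; the grip force is fixed at half the most. Time passes only in rows, so rows that do not move let the fingers close. It gives the time, the measured TCP pose, the force, the opening and the grip force at its end, in the units of the state.
- sensors.read_state(): the state, without advancing time (a new reading comes with each control period).
- imaging.snapshot(name): name is "scene" or "top" or "wrist"; returns the picture (480x640x3 uint8, red, green, blue); there is no depth.
- imaging.camera_model(name): a dict with "fx", "fy", "cx", "cy" (pixels), "cam_to_world" (4x4, takes a point from camera to world coordinates). Camera axes: x right, y down, z forward; pixel columns grow to the right and rows downward; lengths in m; the calibration is good to about 2 mm. A picture is of the moment at which its call begins: read the wrist's pose just before it. camera_model takes no time and is no camera call; for the wrist camera it gives the pose at the moment of the call.
- order.job_done(): hands the job in; it is judged then, once.
Trained networks look in the newest picture that a camera, given by its name, has taken for a name from the list of things; names that differ only in an ending like _2 or _b are one class to them, and where a whole thing is asked for, a point or a joint stands for the part that bears it (a point fixed in the world has none). Each returns a list of dicts, best first, with "confidence" (0 to 1); they miss things now and then, are a little off and sometimes report something else, mostly with a low value. They report only what shows in the picture. A call takes as long as a camera call. They do not tell look-alikes from the thing itself.
- spot_in(target, camera): "box" ([left, top, right, bottom] in pixels, round what is visible of it).
- pinpoint(target, camera): "location" ([column, row] in pixels: a listed point, or the origin of a listed thing).
The state is a dict: "time_s": time; "joint_positions": joint angles; "joint_vel": joint speeds; "tau": joint torques, N m; "position": TCP position; "tcp_rot": TCP orientation; "wrist_force": force on the tool from outside, world axes, zero at the start; "moment": the same for the moment, N m; "finger_gap": finger opening in m; "grip_force": force on a finger pad.
Only numpy, scipy, OpenCV 4.12 (cv2) and the standard library are available. Lean on these libraries where they do the work, as an engineer would, in place of code of your own. Each camera call takes 0.05 s, during which the arm holds its last target. There are 200 camera calls.

## Task

The cover plate of the blue sloping control console lies on the slate mat. Pick it up by its black handle, put it over the console's two brass pins (their orange carrier may have slid sideways along its rail, so find where the pins stand) and set it fully home, flat against the sloping face, before you let go of it. Leave the other things on the bench where they are.

Things in the scene. Friction and masses are not known exactly. Their poses are not given: they have to be found in the camera images.
- cover: aluminium cover plate 120 (x) x 190 (y) x 6 (z) mm, handle up. Origin: centre of its underside, z up through the handle. Black handle: a solid rib in the middle, 14 mm thick along x, 56 mm long along y, its top 48 mm above the plate's underside. Two through holes, 13 mm wide, at y = -40 and +40 mm, x = 0. It may go on either way round. About 0.35 kg
- console_face: sloping face of the fixed blue console: a rim 140 (x) x 220 (y) mm round an opening 80 x 136 mm, 26 mm deep. Origin: centre of the opening in the plane of the rim, 95 mm above the table. z: outward normal, 35 degrees from vertical, leaning towards the robot; x up the slope; y level along the face. The cover is home lying on the rim (its underside at z = 0 here) with both pins through its holes
- rail_mid (a point): middle of the aluminium rail that runs along the face's y, 22 mm deep in the opening. An orange carrier on it bears two brass pins along the face's z, 10 mm thick, 80 mm apart along y, at the face's x = 0; chamfered tips 18 mm out of the rim's plane. The carrier is clamped fast up to 20 mm to either side of this point; where is not reported: look or feel for the pins
- slate: dark slate mat 280 x 300 x 8 mm, fixed, on which the cover lies; origin at the centre of its underside
- solder_block: white soldering block 50 x 120 x 25 mm lying on the slate beyond the cover; origin at the centre of its underside
- firebrick: reddish firebrick 65 x 230 x 114 mm on its edge at the back; origin centre of its underside
- mandrel: upright dark steel cone, 84 mm wide at the foot, 300 mm tall, on the left; origin centre of its foot
- tin: green tin, 90 mm wide, 75 mm high, with tool handles standing in it up to 125 mm; origin centre of its foot
- mallet: mallet 240 mm long lying on the left; origin under its middle
- shears: metal shears 170 mm long lying on the right; origin under the pivot
- file: flat file 230 mm long with a wooden handle lying at the back right; origin under the joint of blade and handle
Not all that is in view belongs to the job. Of the things like the cover, leave any that is green; of the rest the smaller one is meant.

How it is judged:
On the way, in this order (a step that is already met when the one before it is completed fails the run):
1. the cover has been lifted at least 50 mm clear of the slate (height (world z) of cover above 0.06 m and contact force between the fingers and cover above 0.5 N), for 0.1 s.
2. the cover is home on the console while the fingers still hold it (z of cover in the frame of console_face between -0.003 and 0.003 m and x of cover in the frame of console_face between -0.006 and 0.006 m and y of cover in the frame of console_face between -0.028 and 0.028 m and angle between the z axis of cover and the z axis of console_face, either way round below 0.04 rad and angle between the y axis of cover and the y axis of console_face, either way round below 0.1 rad and contact force between the fingers and cover above 0.5 N), for 0.2 s.
At the end, for the whole second after the job is handed in: The cover lies at rest on the console's rim with both pins through its holes: its underside within 3 mm of the face plane and parallel to it within 2.3 degrees, within 6 mm of the middle up and down the slope and 28 mm sideways, its long side along the face within 5.7 degrees (z of cover in the frame of console_face between -0.003 and 0.003 m and x of cover in the frame of console_face between -0.006 and 0.006 m and y of cover in the frame of console_face between -0.028 and 0.028 m and angle between the z axis of cover and the z axis of console_face, either way round below 0.04 rad and angle between the y axis of cover and the y axis of console_face, either way round below 0.1 rad and linear speed of cover below 0.02 m/s); the robot touches nothing.
It fails at once if the soldering block on the slate is shifted by more than 30 mm (distance of solder_block from where it was at the start of the episode above 0.03 m).
It fails at once if another thing on the bench is shifted or knocked over (more than 30 mm) (distance of any of firebrick, mandrel, tin, mallet, shears, file from where it was at the start of the episode above 0.03 m).
It also fails if it takes over 54 s, if anything falls off the work surface, if the arm or the gripper's body presses on something with over 40 N, if the wrist force passes 120 N, or if a joint passes its speed limit or range.

## Working session

There is one attempt and no reset: what is moved stays moved. The work goes in short steps, Python scripts to look and compute and a shell command to move; the robot and the scene stay as the last step left them, time stands still between calls to the robot, and variables do not carry over. Pictures are saved under pics/ and viewed, at most 10 in all, crops included, and the job is handed in when it is done.

```bash
mkdir -p pics; python3 - <<'E'
from station import sensors, imaging, order, spot_in, pinpoint
import cv2, numpy as np
s=sensors.read_state(); print(s["time_s"],s["position"],s["tcp_rot"],s["finger_gap"])
for c in ("scene","top"):
    im=imaging.snapshot(c); cv2.imwrite(f"pics/{c}0.png",im[:,:,::-1])
    m=imaging.camera_model(c); print(c,m["fx"],m["cx"],m["cy"],np.round(m["cam_to_world"],4).tolist())
    for t in ("cover","console_face","rail_mid","slate","solder_block"):
        print(t,[(np.round(d["location"],1).tolist(),round(d["confidence"],2)) for d in pinpoint(t,c)],[(np.round(d["box"]).tolist(),round(d["confidence"],2)) for d in spot_in(t,c)])
print(sensors.read_state()["time_s"])
E
```

```text
0.0 [ 0.20406975 -0.59008315  0.23004779] [-1.05131446e-03  9.86187897e-01  1.65627065e-01 -4.39812572e-05] 0.08502125506995746
scene 575.3746217879303 323.3537175981537 233.49573743132225 [[0.2677, 0.7855, -0.5579, 1.4528], [0.9634, -0.2269, 0.1429, -0.2367], [-0.0144, -0.5757, -0.8175, 1.4395], [0.0, 0.0, 0.0, 1.0]]
cover [([388.2, 215.2], 0.94), ([373.0, 169.2], 0.88), ([222.2, 193.1], 0.6)] [([354.0, 196.0, 423.0, 246.0], 0.96), ([177.0, 162.0, 266.0, 233.0], 0.68), ([348.0, 146.0, 394.0, 191.0], 0.67), ([224.0, 217.0, 301.0, 260.0], 0.22), ([343.0, 266.0, 430.0, 332.0], 0.22)]
console_face [([260.9, 233.2], 0.72)] [([220.0, 216.0, 302.0, 264.0], 0.96)]
rail_mid [([264.6, 242.4], 0.59)] [([221.0, 218.0, 303.0, 261.0], 0.77), ([344.0, 267.0, 433.0, 332.0], 0.17)]
slate [([395.4, 234.8], 0.73)] [([335.0, 190.0, 460.0, 283.0], 0.66)]
solder_block [([402.5, 266.6], 0.85), ([263.3, 242.5], 0.41)] [([374.0, 251.0, 423.0, 276.0], 0.69)]
top 576.5961797260668 317.57023874643806 239.0898717677551 [[0.0068, -0.9962, 0.087, 0.3723], [-0.9999, -0.0075, -0.0074, -0.0008], [0.008, -0.0869, -0.9962, 1.7203], [0.0, 0.0, 0.0, 1.0]]
cover [([225.4, 329.3], 0.97), ([241.1, 250.4], 0.87), ([398.0, 338.2], 0.67)] [([205.0, 226.0, 276.0, 274.0], 0.94), ([355.0, 287.0, 448.0, 387.0], 0.9), ([195.0, 296.0, 265.0, 370.0], 0.66)]
console_face [([374.3, 251.5], 0.9)] [([337.0, 226.0, 414.0, 273.0], 0.75)]
rail_mid [([377.7, 249.7], 0.82), ([479.2, 289.0], 0.48)] [([336.0, 227.0, 413.0, 271.0], 0.8)]
slate [([236.4, 230.6], 0.75)] [([187.0, 185.0, 288.0, 281.0], 0.98)]
solder_block [([154.4, 289.9], 0.74), ([249.8, 196.5], 0.56)] [([230.0, 189.0, 267.0, 204.0], 0.73), ([362.0, 133.0, 398.0, 209.0], 0.73)]
1.1
```

```bash
python3 - <<'E'
import cv2
a=cv2.imread("pics/top0.png")[120:400,120:500]
cv2.imwrite("pics/topc.png",cv2.resize(a,None,fx=2.1,fy=2.1,interpolation=cv2.INTER_CUBIC))
E
```

```text
(no output)
```

View pics/topc.png

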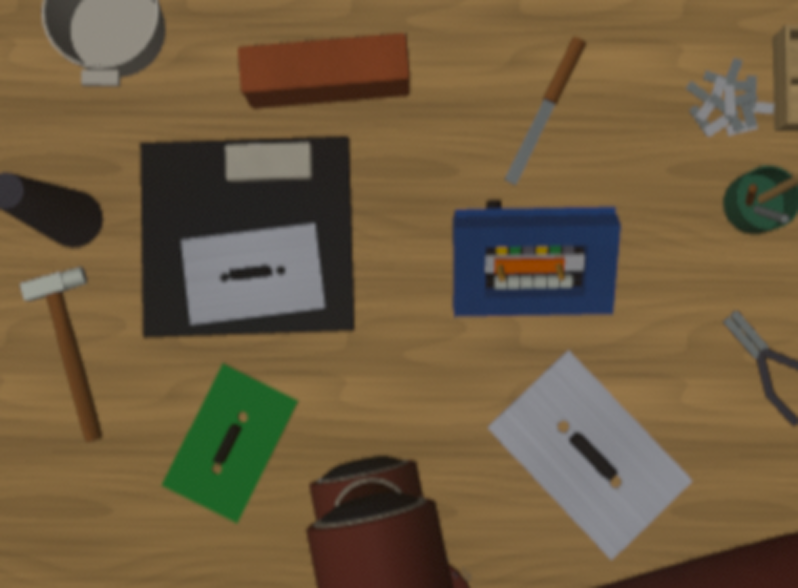

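View pics/scene0.png

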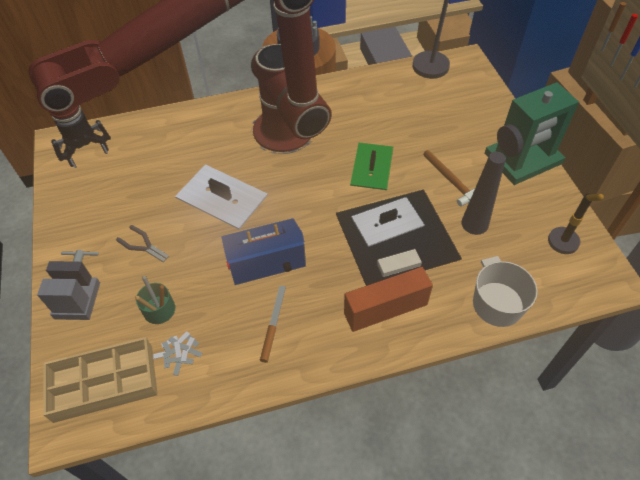

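Candidates in the top view: green plate (225,329), which is excluded; large bare plate (398,338); small bare plate on the slate (241,250). The one on the slate is meant, as it's the smaller of the two that aren't green. The moves can't tilt the tool, so I plan to grip the rib by its ends. The plate can then be pivoted about its y in the fingers by pressing its far edge on the console.

```bash
cat > h.py <<'E'
from station import sensors, imaging, order, spot_in, pinpoint
import cv2, numpy as np
from scipy.spatial.transform import Rotation as R
def ray(m,p):
    T=np.array(m["cam_to_world"]); d=T[:3,:3]@[(p[0]-m["cx"])/m["fx"],(p[1]-m["cy"])/m["fy"],1]
    return T[:3,3],d
def atz(m,p,z):
    o,d=ray(m,p); return o+d*(z-o[2])/d[2]
def proj(m,P):
    T=np.linalg.inv(np.array(m["cam_to_world"])); q=T[:3,:3]@P+T[:3,3]
    return np.array([m["cx"]+m["fx"]*q[0]/q[2], m["cy"]+m["fy"]*q[1]/q[2]])
def tri(l):
    A=0;b=0
    for m,p in l:
        o,d=ray(m,p); d=d/np.linalg.norm(d); M=np.eye(3)-np.outer(d,d); A=A+M; b=b+M@o
    return np.linalg.solve(A,b)
def st():
    s=sensors.read_state(); r=R.from_quat(np.roll(s["tcp_rot"],-1)).as_matrix()
    print("t",round(s["time_s"],2),"tcp",np.round(s["position"],4),"ytool yaw",round(np.degrees(np.arctan2(r[1,1],r[0,1])),2),"gap",round(s["finger_gap"],4),"F",np.round(s["wrist_force"],1))
    return np.array(s["position"]),r
E
python3 - <<'E'
from h import *
im=cv2.imread("pics/top0.png"); m=imaging.camera_model("top"); ms=imaging.camera_model("scene")
hsv=cv2.cvtColor(im,cv2.COLOR_BGR2HSV)
def blob(mask,b):
    k=np.zeros_like(mask);k[b[1]:b[3],b[0]:b[2]]=mask[b[1]:b[3],b[0]:b[2]]
    c=max(cv2.findContours(k,cv2.RETR_EXTERNAL,cv2.CHAIN_APPROX_NONE)[0],key=cv2.contourArea); return c
c=blob(((hsv[:,:,1]<60)&(hsv[:,:,2]>110)).astype(np.uint8),(200,215,285,285))
P=np.array([atz(m,p,.014)[:2] for p in c[:,0]]).astype(np.float32)*1000
r=cv2.minAreaRect(P); print("cover",r)
c=blob(((hsv[:,:,0]>100)&(hsv[:,:,0]<130)&(hsv[:,:,1]>120)).astype(np.uint8),(325,205,425,285))
print("console px",cv2.minAreaRect(c))
l=c[:,0]; bot=np.array([[u,l[l[:,0]==u][:,1].max()] for u in range(342,408)])
W=np.array([atz(m,p,.095-.07*np.sin(np.radians(35)))[:2] for p in bot]); print("near edge fit x=ay+b",np.polyfit(W[:,1],W[:,0],1),W[:,1].min())
for n in range(int(l[:,1].min()),int(l[:,1].max()),6): q=l[l[:,1]==n][:,0]; print(n,q.min(),q.max())
print("face top",atz(m,(374.3,251.5),.095),"tri",tri([(m,(374.3,251.5)),(ms,(260.9,233.2))]))
print("slate",atz(m,(236.4,230.6),0))
o=((hsv[:,:,0]>4)&(hsv[:,:,0]<18)&(hsv[:,:,1]>170)).astype(np.uint8)
c=blob(o,(345,230,410,265)); print("orange",cv2.boundingRect(c))
im2=cv2.resize(np.hstack([im[215:285,195:285],im[215:285,330:420]]),None,fx=4.4,fy=4.4,interpolation=cv2.INTER_CUBIC); cv2.imwrite("pics/crop2.png",im2)
E
```

```text
cover ((487.196044921875, 216.44090270996094), (118.739501953125, 188.1063690185547), 7.542026519775391)
console px ((375.4999694824219, 243.5), (76.99998474121094, 48.99999237060547), 0.0)
near edge fit x=ay+b [-0.01973485  0.43201553] -0.27219773391505725
219 353 410
225 337 413
231 337 413
237 337 413
243 337 412
249 337 412
255 337 411
261 337 411
267 337 410
face top [ 0.48014578 -0.17340302  0.095     ] tri [ 0.48057934 -0.17355459  0.08964322]
slate [0.54614471 0.22980399 0.        ]
orange (356, 243, 32, 8)
```

View pics/crop2.png

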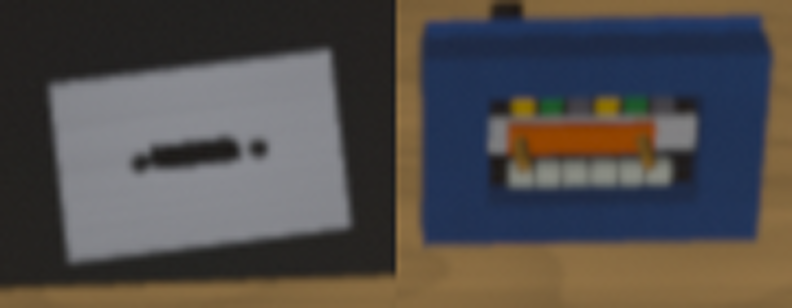

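The enlarged crop confirms it: the left plate is bare aluminium on the slate and measures 119x188 mm (given 120x190). On the right, the console's pins stand near crop (520,150) and (645,150). Moving over the cover.

```bash
python3 -m inch '{"travel":[[0,0,0],[0,0,0],[0.02,-0.038,0],[0.02,-0.038,0],[0.02,-0.038,0],[0.02,-0.038,0],[0.02,-0.038,0],[0.02,-0.038,0]],"spin":[0.1,0.1,0,0,0,0,0,0],"hand":[0.085,0.085,0.085,0.085,0.085,0.085,0.085,0.085]}'
python3 -m inch '{"travel":[[0.02,-0.038,0],[0.02,-0.038,0],[0.02,-0.038,0],[0.02,-0.038,0],[0.02,-0.038,0],[0.02,-0.038,0],[0.02,-0.038,0],[0.02,-0.038,0]],"spin":[0,0,0,0,0,0,0,0],"hand":[0.085,0.085,0.085,0.085,0.085,0.085,0.085,0.085]}'
python3 -c "
from h import *
p,r=st(); print((r.T@(np.array([.487,.2165,.2])-p)).round(4))"
```

```text
time_s: 1.9
position: [0.2932, -0.3472, 0.2314]
tcp_rot: [0.0, 0.998, 0.066, 0.0]
wrist_force: [-0.0, -0.2, 0.2]
finger_gap: 0.0849
grip_force: 0.0
time_s: 2.7
position: [0.4116, -0.0245, 0.2317]
tcp_rot: [0.0, 0.998, 0.066, 0.001]
wrist_force: [0.6, -0.2, -0.4]
finger_gap: 0.0852
grip_force: 0.0
t 2.7 tcp [ 0.4116 -0.0245  0.2317] ytool yaw -82.39 gap 0.0852 F [ 0.6 -0.2 -0.4]
[ 0.1066 -0.2289  0.0317]
```

```bash
python3 -m inch '{"travel":[[0.018,-0.038,0],[0.018,-0.038,0],[0.018,-0.038,0],[0.018,-0.038,0.01],[0.018,-0.038,0.01],[0.016,-0.036,0.01],[0,0,0],[0,0,0]],"spin":[0,0,0,0,0,0,0,0],"hand":[0.085,0.085,0.085,0.085,0.085,0.085,0.085,0.085]}'
python3 - <<'E'
from h import *
p,r=st(); m=imaging.camera_model("wrist"); im=imaging.snapshot("wrist")[:,:,::-1]; cv2.imwrite("pics/w1.png",im)
print(np.round(m["cam_to_world"],3).tolist())
hsv=cv2.cvtColor(im,cv2.COLOR_BGR2HSV); g=((hsv[:,:,1]<60)&(hsv[:,:,2]>110)).astype(np.uint8)
c=max(cv2.findContours(g,cv2.RETR_EXTERNAL,cv2.CHAIN_APPROX_NONE)[0],key=cv2.contourArea)
P=np.array([atz(m,q,.014)[:2] for q in c[:,0]]).astype(np.float32)*1000; print(cv2.boundingRect(c),cv2.minAreaRect(P))
print([(d["location"],d["confidence"],atz(m,d["location"],.008)) for d in pinpoint("cover","wrist")])
E
```

```text
time_s: 3.5
position: [0.4861, 0.2122, 0.2008]
tcp_rot: [0.0, 0.998, 0.067, -0.001]
wrist_force: [-0.1, -0.2, 1.0]
finger_gap: 0.0851
grip_force: 0.0
t 3.5 tcp [0.4861 0.2122 0.2008] ytool yaw -82.3 gap 0.0851 F [-0.1 -0.2  1. ]
[[0.134, -0.941, -0.311, 0.566], [-0.991, -0.127, -0.042, 0.223], [0.0, 0.314, -0.949, 0.343], [0.0, 0.0, 0.0, 1.0]]
(195, 132, 241, 142) ((487.642333984375, 216.1090087890625), (120.71212768554688, 191.16998291015625), 7.703929424285889)
[([256.2, 418.8], 0.78, array([0.25630631, 0.24689622, 0.008     ])), ([316.9, 206.2], 0.55, array([0.48664222, 0.21457159, 0.008     ]))]
```

View pics/w1.png

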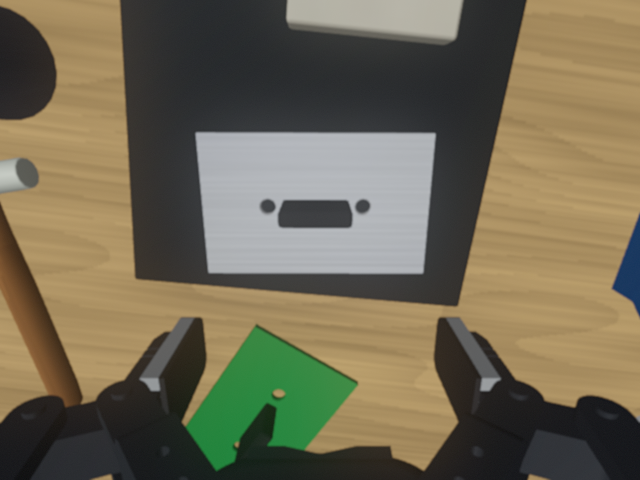

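The plate is centred in view near (316,205), with the handle between holes at (268,206) and (362,206). It measures 121x191 mm and the yaw is aligned. Descending and gripping the rib's ends.

```bash
python3 -m inch '{"travel":[[0.002,-0.0037,0.03],[0,0,0.04],[0,0,0.04],[0,0,0.03],[0,0,0.022],[0,0,0.01],[0,0,0],[0,0,0]],"spin":[0,0,0,0,0,0,0,0],"hand":[0.085,0.085,0.085,0.085,0.085,0.085,0.085,0.085]}'
python3 -m inch '{"travel":[[0,0,0],[0,0,0],[0,0,0],[0,0,0],[0,0,0],[0,0,0]],"spin":[0,0,0,0,0,0],"hand":[0.03,0.03,0.03,0.03,0.03,0.03]}'
```

```text
time_s: 4.4
position: [0.4891, 0.2155, 0.0309]
tcp_rot: [-0.0, 0.998, 0.066, 0.001]
wrist_force: [0.5, 0.4, 1.0]
finger_gap: 0.0852
grip_force: 0.0
time_s: 5.0
position: [0.4893, 0.2163, 0.0313]
tcp_rot: [-0.0, 0.998, 0.066, 0.001]
wrist_force: [-0.6, -0.3, 6.8]
finger_gap: 0.0549
grip_force: 65.6
```

```bash
python3 -m inch '{"travel":[[0,0,-0.01],[0,0,-0.02],[0,0,-0.03],[0,0,-0.04],[0,0,-0.04],[0,0,-0.04],[0,0,-0.04],[0,0,0]],"spin":[0,0,0,0,0,0,0.05,0.055],"hand":[0.03,0.03,0.03,0.03,0.03,0.03,0.03,0.03]}'
python3 - <<'E'
from h import *
p,r=st(); im=imaging.snapshot("wrist")[:,:,::-1]; cv2.imwrite("pics/w2.png",im)
E
```

```text
time_s: 5.8
position: [0.4905, 0.2165, 0.2569]
tcp_rot: [-0.001, 1.0, 0.013, 0.006]
wrist_force: [0.9, 0.2, -4.0]
finger_gap: 0.0547
grip_force: 64.7
t 5.8 tcp [0.4905 0.2165 0.2569] ytool yaw -88.52 gap 0.0547 F [ 0.9  0.2 -4. ]
```

View pics/w2.png

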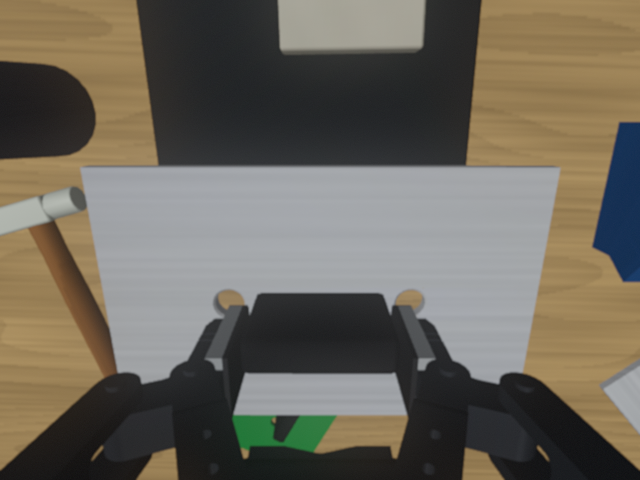

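The cover is held level, with its far edge at row 166 and its holes near (229,300) and (409,300). Next I carry it to just short of the console and look at the pins past the plate's far edge.

```bash
python3 -m inch '{"travel":[[-0.006,0.015,0],[-0.012,0.033,0],[-0.012,0.033,0],[-0.012,0.033,0],[-0.012,0.033,0],[-0.012,0.033,0],[-0.012,0.033,0],[-0.012,0.033,0]],"spin":[0,0,0,0,0,0,0,0],"hand":[0.03,0.03,0.03,0.03,0.03,0.03,0.03,0.03]}' | head -2
python3 -m inch '{"travel":[[-0.012,0.033,0],[-0.012,0.033,0],[-0.012,0.033,0],[-0.012,0.033,0],[-0.006,0.013,0],[0,0,0],[0,0,0],[0,0,0]],"spin":[0,0,0,0,0,0,0,0],"hand":[0.03,0.03,0.03,0.03,0.03,0.03,0.03,0.03]}'
python3 - <<'E'
from h import *
p,r=st(); m=imaging.camera_model("wrist"); im=imaging.snapshot("wrist")[:,:,::-1]; cv2.imwrite("pics/w3.png",im)
import json; json.dump({k:np.array(v).tolist() for k,v in m.items()},open("w3.json","w"))
print([(d["location"],d["confidence"]) for t in("rail_mid","console_face") for d in pinpoint(t,"wrist")])
E
```

```text
time_s: 6.65
position: [0.4023, -0.034, 0.2467]
time_s: 7.45
position: [0.3544, -0.1783, 0.2483]
tcp_rot: [-0.001, 1.0, 0.014, -0.001]
wrist_force: [1.1, 0.5, -3.9]
finger_gap: 0.0549
grip_force: 65.3
t 7.45 tcp [ 0.3544 -0.1783  0.2483] ytool yaw -88.34 gap 0.0549 F [ 1.1  0.5 -3.9]
[([319.9, 25.7], 0.91)]
```

View pics/w3.png

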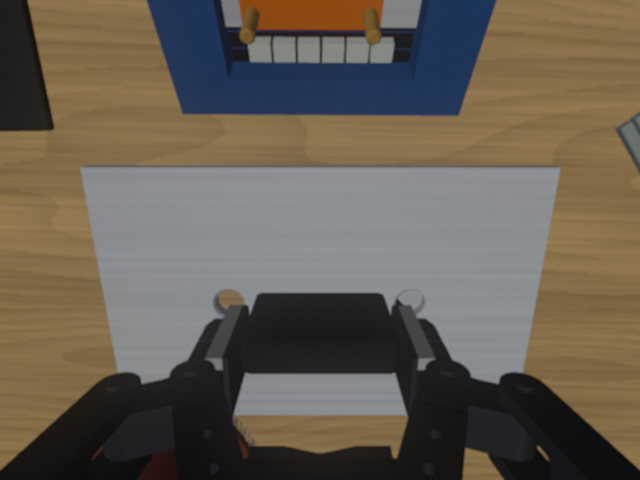

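The pins show at about (247,37) and (373,38). The console's near rim corners are at (183,114) and (459,114), parallel to the held plate's far edge (82..559, 166).

```bash
cat >> h.py <<'E'
def plate(m,px):  # px: far-left, far-right, near-right, near-left of the plate's top face
    y=95; obj=np.array([[60,y,6],[60,-y,6],[-60,-y,6],[-60,y,6]],float)/1000
    K=np.array([[m["fx"],0,m["cx"]],[0,m["fy"],m["cy"]],[0,0,1]])
    _,rv,tv=cv2.solvePnP(obj,np.array(px,float),K,None)
    T=np.array(m["cam_to_world"]); Rw=T[:3,:3]@cv2.Rodrigues(rv)[0]; t=T[:3,:3]@tv[:,0]+T[:3,3]
    e=cv2.projectPoints(obj,rv,tv,K,None)[0][:,0]-np.array(px)
    print("plate centre",t.round(4),"tilt",np.degrees(np.arctan2(Rw[2,0],Rw[0,0])).round(2),"yaw y",np.degrees(np.arctan2(Rw[1,1],Rw[0,1])).round(2),"roll",np.degrees(Rw[2,1]).round(2),"err",np.abs(e).max().round(1))
    return t,Rw
def edges(im):  # corners of the held plate from its brightness in the wrist picture
    hsv=cv2.cvtColor(im,cv2.COLOR_BGR2HSV); return ((hsv[:,:,1]<60)&(hsv[:,:,2]>110)).astype(np.uint8)
E
python3 - <<'E'
from h import *
import json; m=json.load(open("w3.json"))
t,Rw=plate(m,[(82,168),(559,168),(517.5,415),(124.5,415)])
a,b=atz(m,(183,114),.0549),atz(m,(459,114),.0549); print("rim",a,b,np.linalg.norm(a-b),"face O from rim",(a+b)/2+np.array([.0573,0,.0402]))
a,b=atz(m,(247,37),.1097),atz(m,(373,38),.1097); print("pins",a,b,np.linalg.norm(a-b),"mid",(a+b)/2,"face O from pins + .0103 x",(a+b)/2+[.0103,0,0])
mt=imaging.camera_model("top"); 
for z,p in((.1097,(359,249.5)),(.1097,(387,249.5))): print(atz(mt,p,z))
E
```

```text
plate centre [ 0.3523 -0.1789  0.2244] tilt -0.98 yaw y 91.73 roll 0.02 err 1.7
rim [ 0.4271239  -0.06701476  0.0549    ] [ 0.43351013 -0.28673546  0.0549    ] 0.21981348589511737 face O from rim [ 0.48761702 -0.17687511  0.0951    ]
pins [ 0.475939   -0.12883591  0.1097    ] [ 0.47765481 -0.20825262  0.1097    ] 0.07943524481204392 mid [ 0.4767969  -0.16854427  0.1097    ] face O from pins + .0103 x [ 0.4870969  -0.16854427  0.1097    ]
[ 0.48446854 -0.12895834  0.1097    ]
[ 0.48504717 -0.2074695   0.1097    ]
```

```bash
python3 -m inch '{"travel":[[0.02,-0.002,0],[0.02,-0.002,0],[0.02,-0.002,0.02],[0.015,-0.002,0.02],[0,0,0.02],[0,0,0.02],[0,0,0.02],[0,0,0]],"spin":[0,0,0,0,0,0,0,0],"hand":[0.03,0.03,0.03,0.03,0.03,0.03,0.03,0.03]}'
python3 -m inch '{"travel":[[0,0,0.004],[0,0,0.004],[0,0,0.004],[0,0,0.003],[0,0,0]],"spin":[0,0,0,0,0],"hand":[0.03,0.03,0.03,0.03,0.03]}'
```

```text
time_s: 8.4
position: [0.4277, -0.1672, 0.1458]
tcp_rot: [-0.002, 1.0, 0.015, -0.003]
wrist_force: [-0.3, 0.1, -3.9]
finger_gap: 0.0547
grip_force: 65.1
time_s: 8.9
position: [0.4299, -0.1693, 0.1347]
tcp_rot: [0.0, 1.0, 0.014, 0.0]
wrist_force: [-0.2, -0.3, -2.3]
finger_gap: 0.0549
grip_force: 65.6
```

```bash
python3 -m inch '{"travel":[[0,0,0.003],[0,0,0.003],[0,0,0.003],[0,0,0]],"spin":[0,0,0,0],"hand":[0.03,0.03,0.03,0.03]}'
python3 - <<'E'
from h import *
p,r=st(); im=imaging.snapshot("wrist")[:,:,::-1]; cv2.imwrite("pics/w4.png",im)
E
```

```text
time_s: 9.3
position: [0.4301, -0.1705, 0.1291]
tcp_rot: [0.002, 1.0, 0.014, 0.0]
wrist_force: [-10.5, 0.8, 14.0]
finger_gap: 0.0548
grip_force: 68.2
t 9.3 tcp [ 0.4301 -0.1705  0.1291] ytool yaw -88.39 gap 0.0548 F [-10.5   0.8  14. ]
```

View pics/w4.png

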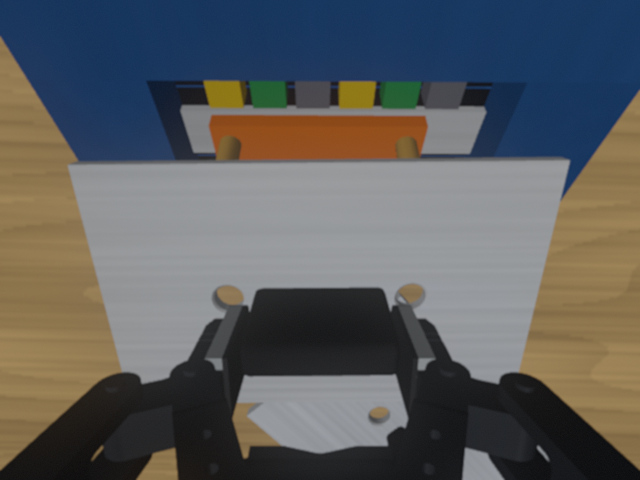

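The plate is tilting on the pins, which show at (228,148) and (407,148), centred on it. Its far edge has risen. Continuing down.

```bash
python3 -m inch '{"travel":[[0,0,0.003],[0,0,0.003],[0,0,0.003],[0,0,0.003],[0,0,0.003],[0,0,0]],"spin":[0,0,0,0,0,0],"hand":[0.03,0.03,0.03,0.03,0.03,0.03]}'
python3 - <<'E'
from h import *
p,r=st(); m=imaging.camera_model("wrist"); im=imaging.snapshot("wrist")[:,:,::-1]; cv2.imwrite("pics/w5.png",im)
g=edges(im)
for row in (200,240,280,320,350): q=np.where(g[row])[0]; print(row,q.min(),q.max())
for c in (100,150,260,320,380,490,540): q=np.where(g[:,c])[0]; d=np.where(np.diff(q)>1)[0]; print(c,q.min(),q.max(),[(q[i],q[i+1]) for i in d][:6])
E
```

```text
time_s: 9.95
position: [0.4271, -0.1706, 0.1124]
tcp_rot: [0.001, 1.0, 0.014, -0.004]
wrist_force: [-19.4, -2.2, 13.8]
finger_gap: 0.0546
grip_force: 69.8
t 9.95 tcp [ 0.4271 -0.1706  0.1124] ytool yaw -88.39 gap 0.0546 F [-19.4  -2.2  13.8]
200 48 590
240 69 569
280 90 548
320 112 528
350 128 512
100 158 298 []
150 158 369 []
260 99 441 [(np.int64(106), np.int64(157)), (np.int64(281), np.int64(407))]
320 100 452 [(np.int64(107), np.int64(157)), (np.int64(281), np.int64(387))]
380 98 445 [(np.int64(107), np.int64(157)), (np.int64(281), np.int64(387)), (np.int64(417), np.int64(428)), (np.int64(428), np.int64(434))]
490 98 479 [(np.int64(136), np.int64(156)), (np.int64(367), np.int64(460))]
540 155 451 [(np.int64(297), np.int64(448))]
```

View pics/w5.png

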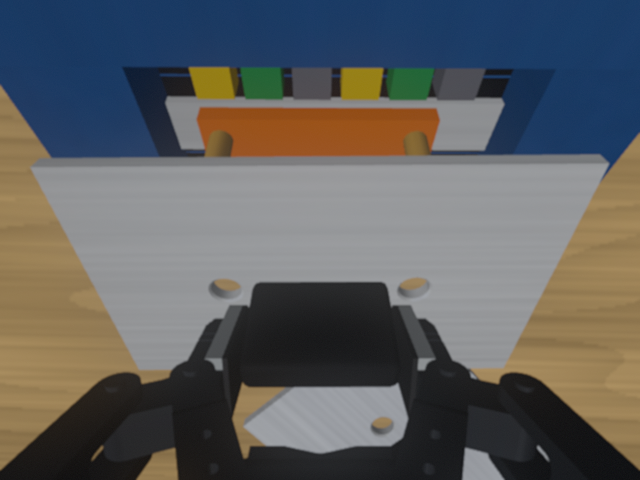

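```bash
python3 - <<'E'
from h import *
m=imaging.camera_model("wrist"); p,r=st()
t,Rw=plate(m,[(32,166),(606,165),(502,370),(138,370)]); print(t-p)
E
```

```text
t 10.0 tcp [ 0.4272 -0.1706  0.1124] ytool yaw -88.39 gap 0.0548 F [-19.1  -1.3  12.6]
plate centre [ 0.4356 -0.1703  0.0929] tilt 21.06 yaw y 91.75 roll -0.35 err 0.1
[ 0.0084588   0.0003178  -0.01949819]
```

```bash
python3 -m inch '{"travel":[[0,0,0.003],[0,0,0.003],[0,0,0.003],[0,0,0]],"spin":[0,0,0,0],"hand":[0.03,0.03,0.03,0.03]}'
python3 - <<'E'
from h import *
p,r=st(); m=imaging.camera_model("wrist"); im=imaging.snapshot("wrist")[:,:,::-1]; cv2.imwrite("pics/w6.png",im)
g=edges(im)
L=[];Rr=[]
for row in range(200,320,5): q=np.where(g[row])[0]; L.append((row,q.min()));Rr.append((row,q.max()))
l=np.polyfit(*np.array(L).T,1); rr=np.polyfit(*np.array(Rr).T,1); print(l,rr,L[0],L[-1])
for c in (130,150,170,470,490): 
    q=np.where(g[:,c])[0]; d=np.where(np.diff(q)>1)[0]; print(c,q.min(),q.max(),[(q[i],q[i+1]) for i in d][:6])
for c in (150,320,490): print(im[145:180,c].mean(1).round().astype(int).tolist())
E
```

```text
time_s: 10.4
position: [0.4267, -0.1706, 0.1026]
tcp_rot: [0.001, 1.0, 0.014, -0.004]
wrist_force: [-18.4, -2.6, 11.8]
finger_gap: 0.0545
grip_force: 67.4
t 10.4 tcp [ 0.4267 -0.1706  0.1026] ytool yaw -88.39 gap 0.0545 F [-18.4  -2.6  11.8]
[   0.8 -137. ] [ -0.77373913 769.82115942] (200, np.int64(23)) (315, np.int64(115))
130 164 335 []
150 164 349 []
170 95 349 [(np.int64(140), np.int64(165))]
470 99 479 [(np.int64(151), np.int64(163)), (np.int64(349), np.int64(449))]
490 96 479 [(np.int64(151), np.int64(163)), (np.int64(349), np.int64(460))]
[46, 46, 46, 45, 48, 47, 47, 48, 47, 46, 48, 47, 49, 50, 52, 57, 60, 63, 81, 110, 129, 135, 135, 135, 136, 137, 138, 138, 139, 137, 137, 138, 143, 148, 149]
[94, 94, 93, 95, 93, 94, 95, 95, 94, 94, 95, 94, 95, 95, 106, 128, 146, 149, 145, 141, 139, 139, 139, 141, 141, 142, 143, 142, 141, 139, 139, 144, 149, 152, 154]
[152, 150, 149, 149, 151, 147, 130, 94, 65, 58, 61, 60, 61, 61, 59, 59, 66, 92, 120, 136, 141, 141, 140, 139, 140, 139, 139, 138, 136, 136, 139, 144, 149, 151, 151]
```

```bash
python3 - <<'E'
from h import *
m=imaging.camera_model("wrist"); p,r=st()
t,Rw=plate(m,[(4,176.5),(633.5,176.5),(499.4,349.5),(142.6,349.5)]); print(t-p)
O=np.array([.487,-.177,.095]); s,c=np.sin(np.radians(35)),np.cos(np.radians(35))
F=np.array([[c,0,-s],[0,1,0],[s,0,c]]); print("centre in face",F.T@(t-O))
# target: holes' centre over pins, 24 mm out along normal, then home
for n in (.024,.0): 
    g=O+np.array([0,.0083,0])+F[:,2]*n; print(n,"world shift",(g-t).round(4),"tool",(r.T@(g-t)).round(4))
E
```

```text
t 10.45 tcp [ 0.4267 -0.1706  0.1026] ytool yaw -88.38 gap 0.0548 F [-18.5  -1.9  10.6]
plate centre [ 0.4394 -0.1699  0.0867] tilt 31.39 yaw y 91.81 roll -0.72 err 0.9
[ 0.01270487  0.00063822 -0.01590749]
centre in face [-0.04370846  0.0070679   0.02048555]
0.024 world shift [0.0338 0.0012 0.0279] tool [ 0.0336 -0.0002 -0.0282]
0.0 world shift [0.0476 0.0012 0.0083] tool [ 0.0475  0.0001 -0.0087]
```

```bash
python3 -m inch '{"travel":[[0,0,-0.01],[0,0,-0.015],[0,0,-0.015],[0,0,-0.005],[0.01,0,0],[0.012,0,0],[0,0,0],[0,0,0]],"spin":[0,0,0,0,0,0,0,0],"hand":[0.03,0.03,0.03,0.03,0.03,0.03,0.03,0.03]}'
python3 - <<'E'
from h import *
p,r=st(); m=imaging.camera_model("wrist"); im=imaging.snapshot("wrist")[:,:,::-1]; cv2.imwrite("pics/w7.png",im)
g=edges(im)
X=np.arange(200,315,5); l=np.polyfit(X,[np.where(g[q])[0].min() for q in X],1); rr=np.polyfit(X,[np.where(g[q])[0].max() for q in X],1)
nr=np.median([np.where(g[:400,c])[0].max() for c in (155,165,475,485)])+.5
for c in (160,480): print(im[165:190,c].mean(1).round().astype(int).tolist())
fr=176.5; print(nr,l,rr)
t,Rw=plate(m,[(np.polyval(l,fr),fr),(np.polyval(rr,fr),fr),(np.polyval(rr,nr),nr),(np.polyval(l,nr),nr)]); print(t-p)
O=np.array([.487,-.177,.095]); s,c=np.sin(np.radians(35)),np.cos(np.radians(35)); F=np.array([[c,0,-s],[0,1,0],[s,0,c]])
for n in (.026,.0): 
    g=O+np.array([0,.0083,0])+F[:,2]*n; print(n,"world shift",(g-t).round(4),"tool",(r.T@(g-t)).round(4))
E
```

```text
time_s: 11.25
position: [0.4514, -0.1681, 0.1454]
tcp_rot: [-0.0, 1.0, 0.014, -0.001]
wrist_force: [-0.3, 0.3, -4.4]
finger_gap: 0.0548
grip_force: 65.9
t 11.25 tcp [ 0.4514 -0.1681  0.1454] ytool yaw -88.38 gap 0.0548 F [-0.3  0.3 -4.4]
[142, 142, 143, 144, 144, 146, 147, 145, 145, 145, 150, 156, 159, 160, 161, 160, 159, 157, 157, 157, 157, 156, 157, 158, 159]
[147, 146, 147, 147, 146, 145, 145, 144, 144, 151, 156, 160, 161, 162, 162, 163, 163, 162, 162, 162, 161, 161, 161, 161, 160]
352.0 [   0.75256917 -123.60079051] [-7.32806324e-01  7.57865613e+02]
plate centre [ 0.4632 -0.1676  0.1287] tilt 30.57 yaw y 91.77 roll -0.36 err 1.0
[ 0.01179485  0.00056022 -0.01669627]
0.026 world shift [ 0.0089 -0.0011 -0.0124] tool [0.0089 0.0014 0.0124]
0.0 world shift [ 0.0238 -0.0011 -0.0337] tool [0.0238 0.0018 0.0337]
```

```bash
python3 -m inch '{"travel":[[0.005,0.001,0.004],[0.004,0,0.008],[0,0,0],[0,0,0]],"spin":[0,0,0,0],"hand":[0.03,0.03,0.03,0.03]}'
python3 - <<'E'
from h import *
p,r=st(); im=imaging.snapshot("wrist")[:,:,::-1]; cv2.imwrite("pics/w8.png",cv2.resize(im[140:400,160:480],None,fx=2.3,fy=2.3,interpolation=cv2.INTER_CUBIC))
E
```

```text
time_s: 11.7
position: [0.4602, -0.169, 0.1335]
tcp_rot: [-0.0, 1.0, 0.014, -0.001]
wrist_force: [0.2, -0.0, -3.3]
finger_gap: 0.0544
grip_force: 65.8
t 11.7 tcp [ 0.4602 -0.169   0.1335] ytool yaw -88.41 gap 0.0544 F [ 0.2 -0.  -3.3]
```

View pics/w8.png

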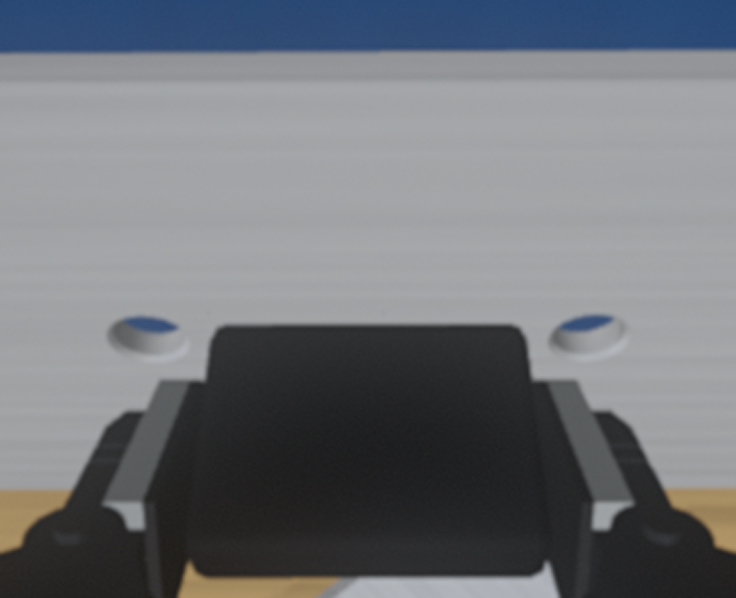

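Through the holes, at crop (148,325) and (587,325), only the blue lower rim shows, so the pins aren't visible from this angle. I'll advance along the face normal in small steps and watch the force.

```bash
python3 -m inch '{"travel":[[0.0014,0,0.002],[0.0014,0,0.002],[0.0014,0,0.002],[0.0014,0,0.002],[0,0,0],[0,0,0]],"spin":[0,0,0,0,0,0],"hand":[0.03,0.03,0.03,0.03,0.03,0.03]}'
python3 -m inch '{"travel":[[0.0014,0,0.002],[0.0014,0,0.002],[0,0,0],[0,0,0]],"spin":[0,0,0,0],"hand":[0.03,0.03,0.03,0.03]}'
```

```text
time_s: 12.35
position: [0.4662, -0.169, 0.1262]
tcp_rot: [-0.0, 1.0, 0.014, -0.0]
wrist_force: [-0.1, -0.2, -3.9]
finger_gap: 0.0548
grip_force: 65.8
time_s: 12.75
position: [0.4685, -0.1688, 0.1215]
tcp_rot: [-0.0, 1.0, 0.014, -0.001]
wrist_force: [-1.4, 0.1, -5.9]
finger_gap: 0.0546
grip_force: 65.6
```

```bash
cat >> h.py <<'E'
def brass():
    im=imaging.snapshot("wrist")[:,:,::-1]; hsv=cv2.cvtColor(im,cv2.COLOR_BGR2HSV)
    for a,b in ((195,250),(390,445)):
        w=hsv[260:310,a:b].reshape(-1,3); k=np.where((hsv[260:310,a:b,1]>90)); print(len(k[0]), "sat px mean col,row",(k[1].mean()+a).round(1) if len(k[0]) else None,(k[0].mean()+260).round(1) if len(k[0]) else None,"rows",(k[0].min()+260,k[0].max()+260) if len(k[0]) else None,"cols",(k[1].min()+a,k[1].max()+a) if len(k[0]) else None,"hue",np.median(hsv[260:310,a:b,0][k]) if len(k[0]) else None)
    return im
E
python3 - <<'E'
from h import *
p,r=st(); im=brass(); cv2.imwrite("pics/w9.png",im)
E
python3 -m inch '{"travel":[[0.0014,0,0.002],[0,0,0]],"spin":[0,0],"hand":[0.03,0.03]}'
python3 -c "
from h import *
st();brass()"
```

```text
t 12.75 tcp [ 0.4685 -0.1688  0.1215] ytool yaw -88.41 gap 0.0546 F [-1.4  0.1 -5.9]
239 sat px mean col,row 224.3 284.8 rows (np.int64(278), np.int64(291)) cols (np.int64(214), np.int64(235)) hue 19.0
264 sat px mean col,row 413.7 284.8 rows (np.int64(278), np.int64(292)) cols (np.int64(403), np.int64(424)) hue 20.0
time_s: 13.0
position: [0.4698, -0.1688, 0.1196]
tcp_rot: [-0.0, 1.0, 0.014, -0.001]
wrist_force: [-4.2, -0.3, -6.6]
finger_gap: 0.0547
grip_force: 65.7
t 13.0 tcp [ 0.4698 -0.1688  0.1196] ytool yaw -88.41 gap 0.0547 F [-4.2 -0.3 -6.6]
331 sat px mean col,row 223.9 287.1 rows (np.int64(279), np.int64(296)) cols (np.int64(213), np.int64(235)) hue 19.0
363 sat px mean col,row 414.0 287.2 rows (np.int64(278), np.int64(297)) cols (np.int64(403), np.int64(425)) hue 19.0
```

Brass shows in both holes, so the pins are entering. A slight down-slope force suggests easing x a little on the way.

```bash
python3 -m inch '{"travel":[[0.0004,0,0.0024],[0.001,0,0.0022],[0,0,0],[0,0,0]],"spin":[0,0,0,0],"hand":[0.03,0.03,0.03,0.03]}'
python3 -c "
from h import *
st();brass()"
```

```text
time_s: 13.45
position: [0.4722, -0.1689, 0.1157]
tcp_rot: [0.0, 1.0, 0.014, 0.001]
wrist_force: [-1.1, 0.2, -6.7]
finger_gap: 0.0545
grip_force: 65.6
t 13.45 tcp [ 0.4722 -0.1689  0.1157] ytool yaw -88.4 gap 0.0545 F [-1.1  0.2 -6.7]
547 sat px mean col,row 222.7 291.8 rows (np.int64(278), np.int64(306)) cols (np.int64(211), np.int64(234)) hue 19.0
572 sat px mean col,row 414.4 291.9 rows (np.int64(278), np.int64(306)) cols (np.int64(402), np.int64(426)) hue 19.0
```

```bash
python3 -m inch '{"travel":[[0.0014,0,0.002],[0.001,0,0.002],[0,0,0],[0,0,0]],"spin":[0,0,0,0],"hand":[0.03,0.03,0.03,0.03]}'
python3 -m inch '{"travel":[[0.001,0,0.002],[0,0,0],[0,0,0]],"spin":[0,0,0],"hand":[0.03,0.03,0.03]}'
```

```text
time_s: 13.9
position: [0.4727, -0.1689, 0.1126]
tcp_rot: [-0.0, 1.0, 0.014, -0.002]
wrist_force: [-14.1, 2.3, 4.0]
finger_gap: 0.0548
grip_force: 66.2
time_s: 14.2
position: [0.473, -0.1688, 0.1104]
tcp_rot: [-0.0, 1.0, 0.014, -0.003]
wrist_force: [-17.9, 1.9, 5.9]
finger_gap: 0.0542
grip_force: 65.7
```

```bash
cat >> h.py <<'E'
def tilt():
    p,r=st(); m=imaging.camera_model("wrist"); im=imaging.snapshot("wrist")[:,:,::-1]; hsv=cv2.cvtColor(im,cv2.COLOR_BGR2HSV)
    g=(hsv[:,:,1]<60)&(hsv[:,:,2]>110); gr=im.mean(2)
    X=np.arange(210,310,5); L=np.array([np.where(g[q])[0].min() for q in X]); Q=np.array([np.where(g[q])[0].max() for q in X])
    l=np.polyfit(X[L>2],L[L>2],1) if (L>2).sum()>3 else None; rr=np.polyfit(X[Q<637],Q[Q<637],1) if (Q<637).sum()>3 else None
    nr=np.median([np.where(g[:420,c])[0].max() for c in (155,165,475,485)])+.5
    col=gr[120:230,240:400].mean(1); d=np.convolve(np.diff(col),np.ones(3),'same'); k=np.argsort(-d)[:6]+121
    print("nr",nr,"l",l,"r",rr,"rise rows",k,d[k-121].round()); return im,m,l,rr,nr
E
python3 - <<'E'
from h import *
im,m,l,rr,nr=tilt(); cv2.imwrite("pics/w10.png",im)
O=np.array([.487,-.177,.095]); s,c=np.sin(np.radians(35)),np.cos(np.radians(35)); F=np.array([[c,0,-s],[0,1,0],[s,0,c]])
for fr in (175,178,181,184): 
    t,Rw=plate(m,[(np.polyval(l,fr),fr),(np.polyval(rr,fr),fr),(np.polyval(rr,nr),nr),(np.polyval(l,nr),nr)]); print(fr,(F.T@(t-O)).round(4))
E
```

```text
t 14.2 tcp [ 0.473  -0.1688  0.1104] ytool yaw -88.38 gap 0.0542 F [-17.9   1.9   5.9]
nr 342.5 l [   0.91383459 -171.86240602] r [-6.10473815e-01  7.57922693e+02] rise rows [167 166 168 165 169 182] [63. 60. 40. 34. 15.  9.]
plate centre [ 0.4895 -0.1651  0.1017] tilt 33.7 yaw y 94.31 roll -8.35 err 26.1
175 [0.0059 0.0119 0.004 ]
plate centre [ 0.4888 -0.1653  0.1011] tilt 33.91 yaw y 94.36 roll -8.41 err 26.5
178 [0.0049 0.0117 0.004 ]
plate centre [ 0.488  -0.1654  0.1005] tilt 34.12 yaw y 94.42 roll -8.46 err 26.9
181 [0.004  0.0116 0.0039]
plate centre [ 0.4873 -0.1656  0.0999] tilt 34.33 yaw y 94.47 roll -8.51 err 27.3
184 [0.0031 0.0114 0.0038]
```

```bash
cat >> h.py <<'E'
def face(m,l,nr,fr):
    O=np.array([.487,-.177,.095]); s,c=np.sin(np.radians(35)),np.cos(np.radians(35)); F=np.array([[c,0,-s],[0,1,0],[s,0,c]])
    a,b=np.polyval(l,fr),np.polyval(l,nr)
    t,_=plate(m,[(a,fr),(638-a,fr),(641-b,nr),(b,nr)]); print("in face",(F.T@(t-O)).round(4))
E
python3 -m inch '{"travel":[[-0.001,0,0.002],[0,0,0.002],[0,0,0],[0,0,0]],"spin":[0,0,0,0],"hand":[0.03,0.03,0.03,0.03]}'
python3 - <<'E'
from h import *
im,m,l,rr,nr=tilt(); cv2.imwrite("pics/w11.png",im)
for fr in (180,183,186): face(m,l,nr,fr)
E
```

```text
time_s: 14.65
position: [0.473, -0.1689, 0.1098]
tcp_rot: [-0.0, 1.0, 0.014, -0.003]
wrist_force: [-21.4, 7.1, 20.1]
finger_gap: 0.0546
grip_force: 67.2
t 14.65 tcp [ 0.473  -0.1689  0.1098] ytool yaw -88.38 gap 0.0546 F [-21.4   7.1  20.1]
nr 342.0 l [   0.91533835 -173.74962406] r [-5.76390977e-01  7.49670677e+02] rise rows [167 168 166 169 165 182] [68. 53. 52. 23. 22.  8.]
plate centre [ 0.488  -0.1683  0.0966] tilt 34.98 yaw y 91.74 roll -0.33 err 2.0
in face [0.0017 0.0087 0.0007]
plate centre [ 0.4872 -0.1683  0.0958] tilt 35.14 yaw y 91.75 roll -0.34 err 2.9
in face [0.0006 0.0087 0.0006]
plate centre [ 0.4864 -0.1683  0.095 ] tilt 35.31 yaw y 91.75 roll -0.34 err 3.9
in face [-0.0005  0.0087  0.0004]
```

Reading: tilt 35°, 0.7 mm from the face, y +8.7 mm, and it has gone stiff, so it looks home. I'll ease the push, hold, and check with a picture before letting go.

```bash
python3 -m inch '{"travel":[[0,0,0],[0,0,0],[0,0,-0.002],[0,0,0],[0,0,0],[0,0,0]],"spin":[0,0,0,0,0,0],"hand":[0.03,0.03,0.03,0.03,0.03,0.03]}'
python3 - <<'E'
from h import *
im,m,l,rr,nr=tilt(); face(m,l,nr,183)
s=imaging.snapshot("scene")[:,:,::-1]
cv2.imwrite("pics/fin.png",np.hstack([cv2.resize(im[100:440,60:580],(400,262)),cv2.resize(s[190:290,200:350],(393,262),interpolation=cv2.INTER_CUBIC)]))
E
```

```text
time_s: 15.3
position: [0.473, -0.1689, 0.1099]
tcp_rot: [-0.0, 1.0, 0.014, -0.002]
wrist_force: [-15.3, 3.4, 10.4]
finger_gap: 0.0544
grip_force: 66.1
t 15.3 tcp [ 0.473  -0.1689  0.1099] ytool yaw -88.39 gap 0.0544 F [-15.3   3.4  10.4]
nr 342.0 l [   0.9124812  -172.96390977] r [-5.70526316e-01  7.48010526e+02] rise rows [167 166 168 165 169 182] [66. 54. 49. 26. 21.  9.]
plate centre [ 0.4872 -0.1683  0.0958] tilt 35.16 yaw y 91.74 roll -0.36 err 3.1
in face [0.0006 0.0087 0.0006]
```

View pics/fin.png

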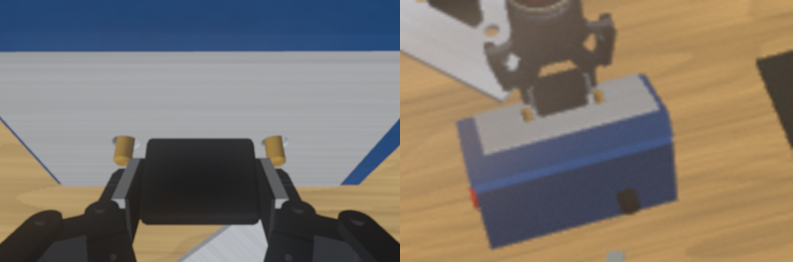

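Both pins stand through the holes, at (123,150) and (274,150) on the left. On the right, the plate lies flat on the rim. I'll slacken once so it beds by its weight, re-grip it at home, then let go and rise.

```bash
python3 -m inch '{"travel":[[-0.001,0,0],[0,0,0],[0,0,0],[0,0,0],[0,0,0],[0,0,0],[0,0,0],[0,0,0]],"spin":[0,0,0,0,0,0,0,0],"hand":[0.03,0.06,0.06,0.06,0.03,0.03,0.03,0.03]}'
python3 -m inch '{"travel":[[0,0,0],[0,0,0],[0,0,0],[0,0,0]],"spin":[0,0,0,0],"hand":[0.03,0.03,0.03,0.03]}'
python3 - <<'E'
from h import *
im,m,l,rr,nr=tilt(); face(m,l,nr,183)
E
```

```text
time_s: 16.2
position: [0.4744, -0.1692, 0.1093]
tcp_rot: [0.0, 1.0, 0.014, 0.001]
wrist_force: [-1.5, 1.5, 5.2]
finger_gap: 0.0546
grip_force: 64.8
time_s: 16.6
position: [0.4744, -0.1692, 0.1093]
tcp_rot: [0.0, 1.0, 0.014, 0.001]
wrist_force: [-0.5, 1.3, 6.2]
finger_gap: 0.0546
grip_force: 64.8
t 16.6 tcp [ 0.4744 -0.1692  0.1093] ytool yaw -88.42 gap 0.0546 F [-0.5  1.3  6.2]
nr 347.0 l [   0.91383459 -177.76240602] r [-5.48470973e-01  7.44038675e+02] rise rows [176 177 175 178 174 191] [69. 55. 52. 25. 21.  9.]
plate centre [ 0.4882 -0.1686  0.0974] tilt 34.73 yaw y 91.71 roll -0.4 err 0.9
in face [0.0024 0.0084 0.0013]
```

```bash
python3 -m inch '{"travel":[[0,0,0],[0,0,0],[0,0,0],[0,0,0],[0,0,-0.01],[0,0,-0.02],[0,0,-0.03],[0,0,-0.03]],"spin":[0,0,0,0,0,0,0,0],"hand":[0.068,0.068,0.068,0.068,0.068,0.068,0.068,0.068]}'
python3 -m inch '{"travel":[[-0.02,0,-0.03],[-0.02,0,-0.03],[0,0,0],[0,0,0],[0,0,0]],"spin":[0,0,0,0,0],"hand":[0.068,0.068,0.068,0.068,0.068]}'
python3 - <<'E'
from h import *
p,r=st(); m=imaging.camera_model("wrist"); im=imaging.snapshot("wrist")[:,:,::-1]; cv2.imwrite("pics/end.png",im)
hsv=cv2.cvtColor(im,cv2.COLOR_BGR2HSV); g=((hsv[:,:,1]<60)&(hsv[:,:,2]>110)).astype(np.uint8)
c=max(cv2.findContours(g,cv2.RETR_EXTERNAL,cv2.CHAIN_APPROX_NONE)[0],key=cv2.contourArea); ap=cv2.approxPolyDP(c,8,True)[:,0].tolist(); print(ap)
O=np.array([.487,-.177,.095]); s,k=np.sin(np.radians(35)),np.cos(np.radians(35)); yw=np.radians(1.5); F=np.array([[np.cos(yw),-np.sin(yw),0],[np.sin(yw),np.cos(yw),0],[0,0,1]])@np.array([[k,0,-s],[0,1,0],[s,0,k]])
print("expected corners",[proj(m,O+F@np.array([x,y+.0085,.006])).round().tolist() for x,y in((.06,.095),(.06,-.095),(-.06,-.095),(-.06,.095))])
E
```

```text
time_s: 17.45
position: [0.4729, -0.1688, 0.199]
tcp_rot: [-0.0, 1.0, 0.014, -0.0]
wrist_force: [0.7, 0.3, 0.2]
finger_gap: 0.0682
grip_force: 0.0
time_s: 17.95
position: [0.433, -0.1697, 0.2568]
tcp_rot: [-0.0, 1.0, 0.014, -0.001]
wrist_force: [-0.3, 0.1, -0.7]
finger_gap: 0.0677
grip_force: 0.0
t 17.95 tcp [ 0.433  -0.1697  0.2568] ytool yaw -88.41 gap 0.0677 F [-0.3  0.1 -0.7]
[[168, 75], [211, 206], [430, 207], [475, 79]]
expected corners [[165.0, 75.0], [476.0, 75.0], [432.0, 206.0], [208.0, 206.0]]
```

The plate's corners match the home pose to within about 4 px and the robot is clear. Handing in.

```bash
python3 -c "
from station import order
print(order.job_done())"
```

```text
the job is handed in; nothing more can be done
None
```

The small bare-aluminium cover is on the console with both pins through its holes, flat on the rim and about 8 mm sideways of centre with the carrier. I slackened the grip briefly so it could bed, re-gripped it at home, then released and handed in; no verdict came back.

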